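# Key the transmitter into the dummy load

## Robot

A 7-joint arm with a two-finger parallel gripper is mounted at the origin on a cart in front of the work surface, level with it; the furniture and walls round the work are solid. World frame = base frame: x ahead of the robot, y to its left, z up, the work surface at z = 0. Lengths are in m, angles in rad, forces in N, time in s.
With the tool pointing down it reaches from about 0.425 to 0.875 m from the base axis. Payload 8.4 kg.
Tool frame: the origin (TCP) lies midway between the tips of the shut fingers; the grasp point (between the pads) lies 19 mm behind it; z points along the fingers, y is the line along which they close (so a half turn about z gives the same grasp; the last joint's range is limited). The gripper opens to 85 mm and grips with 20 to 120 N. Pads are 22 mm wide; open, the fingers measure 114 mm over their backs; the gripper's body (76 mm by 85 mm) begins 54 mm behind the grasp point. The pads swing forward as they close: fully open they stand 13 mm farther back than shut.
Start: joints at [-1.297, 0.333, 0.04, 1.465, -0.013, 1.343, -0.059], TCP at [0.237, 0.605, 0.231] pointing down, gripper open.
Joint ranges: [-2.58, 2.58], [-0.38, 2.09], [-1.3, 1.39], [0.25, 2.4], [-1.5, 4.64], [0.08, 2.09], [-2.65, 2.65]. Speed limits (rad/s): [2.22, 2.22, 2.79, 2.79, 3.14, 3.14, 3.14].

## Interface

Orientations are given as a unit quaternion [x, y, z, w].
In Python, from workcell import observe, camera, job gives the robot as it stands. The module is installed in compiled form; this text tells all that it offers.
- The arm moves only by the shell command python3 -m jog 'ROWS' [OPENING] [FORCE]. ROWS is a JSON object of lists of equal length, an entry for each row: "slide": the shift along the tool's x, y, z in cm, a list of three; "turn": the turn about the tool's z in degrees. A call has 1 to 12 rows; each row is the pose to reach, as a shift and turn from the pose commanded when the call began, along the tool's axes at that moment; what a row does not reach only later rows make up. A row lasts 1/12 s, in which the tool goes at most 41.7 mm and 7.16 degrees, less where a joint would pass 70% of its speed; a pose out of reach is approached as far as the arm can. A call with a gripper value outside its range is refused whole. OPENING is the opening, from 0 (shut) to 1 (fully open), set as the call begins (- or left out, the last holds). The fingers move at their own pace and stop on an object; FORCE is the grip in N (left out, the last holds). Time passes only in rows, so rows that repeat a pose let the fingers close. It gives the time, the measured TCP pose, the force, the opening and the grip force at its end, in the units of the state.
- observe(): the state, without advancing time (a new reading comes with each control period).
- camera(name): name is "scene" or "top"; returns a dict with "frame" (384x512x3 uint8, red, green, blue), "camera_matrix" (3x3 intrinsics, pixels), "R" (3x3) and "t" (3): a world point X has camera coordinates R X + t. Camera axes: x right, y down, z forward; pixel columns grow to the right and rows downward; lengths in m; the calibration is good to about 2 mm. A picture is of the moment at which its call begins. There is no depth.
- job.job_done(): hands the job in; it is judged then, once.
The state is a dict: "time_s": time; "qpos": joint angles; "qvel": joint speeds; "joint_efforts": joint torques, N m; "position": TCP position; "orientation": TCP orientation; "contact_force": force on the tool from outside, world axes, zero at the start; "ft_torque": the same for the moment, N m; "opening": opening from 0.0 (shut) to 1.0 (fully open); "gripper_force": force on a finger pad.
Only numpy, scipy, OpenCV 4.12 (cv2) and the standard library are available. Lean on these libraries where they do the work, as an engineer would, in place of code of your own. Each camera call takes 0.05 s, during which the arm holds its last target. There are 200 camera calls.

## Task

The bench radio is to be keyed for a power check, and it must never transmit into the aerial. With a fingertip, first press the black dummy-load button on the grey switch box until it stays down and the white aerial button pops out, then rock the DC switch on at its red-marked end, then press the talk bar of the desk microphone right down and keep it down: the program finishes while still holding the bar down. Never press the talk bar or switch the DC on early; nothing is to be picked up, the switch box and microphone stay where they stand, and the loose things round them are left alone.

Things in the scene. Friction and masses are not known exactly. Their poses are not given: they have to be found in the camera images.
- switch_box: Grey die-cast box, loose on rubber feet, 105 (x) x 150 (y) x 55 mm high. Origin: centre of its underside; x to its rear, y to its left, z up. On its flat top, left to right: DC rocker (centre x -6, y 46 mm), black load button (x -12, y -1), white aerial button (x -12, y -48). A finned dummy load 44 mm thick is screwed on behind and lies level, reaching x = 133 mm.
- load_top (a point): Centre of the top of the black dummy-load button's round cap, 25 mm diameter, with a white resistor sign engraved behind it. 13.5 mm above the box's top when out, 7.5 mm when latched down; moves with the cap. The bezel round it, 33 mm diameter, is 3.6 mm high.
- load_button (a joint): Travel of the black button, m: 0 = out (start), 0.006 = latched down. It resists with about 3 N at first, snaps through at half travel (3 mm) and stays down by itself.
- aerial_top (a point): Centre of the top of the white aerial button's cap, same size, a mast sign engraved behind it; 7.5 mm above the box's top when latched down (start), 13.5 mm when out.
- aerial_button (a joint): White button, m: 0 = latched down (start), 0.006 = popped out. It is interlocked with the black one: each pops out when the other is pressed in.
- rocker_on_end (a point): Press point on the raised rear (+x of the box) half of the black DC rocker, which bears a red bar, 18 mm behind the pivot line. Rocker 42 (x) x 21 mm, two faces meeting over the pivot in a shallow V: off, the front half is level, 9 mm above the box's top, the rear half slopes up; on, the reverse. Moves down 5 mm with the rocker. A fingertip reaching onto the front half blocks it.
- dc_rocker (a joint): Rocker angle, rad: 0 = off (start), 0.30 = on. Over-centre: about 3 N at the press point to start, snaps through half way and stays.
- desk_mic: Desk microphone, grey and black, loose on rubber feet, 150 (x) x 104 (y) mm, 42 mm high at the rear. Origin: centre of its underside; x to its rear, y to its left. A thin goose-neck rises at the rear left (x 48 to 72, y 17 to 33 mm) and carries the head, 19 mm thick, up to 198 mm (x 47 to 76, y 18 to 45 mm).
- talk_bar_top (a point): Centre of the top of the light talk bar, a level bar 26 (x) x 64 (y) mm, at x -38, y 0, z 45 mm of the microphone when up; moves with the bar.
- talk_bar (a joint): Travel of the talk bar, m: 0 = up, 0.005 = right down. Sprung: 1.5 N to start, 4 N right down; it comes up again when released.
- battery_pack: Black radio battery pack lying flat, 88 x 54 x 19 mm, loose bystander. Origin: centre of its underside.
- tee: Silver coaxial tee adaptor, 30 x 35 x 14 mm, loose bystander. Origin: centre of its underside.
- spare_knob: Spare black instrument knob with a grey top standing on the bench, 25 mm diameter, 17 mm high, loose bystander. Origin: centre of its underside.

How it is judged:
On the way, in this order (a step that is already met when the one before it is completed fails the run):
1. the black dummy-load button is latched down and the white aerial button is out, the DC rocker and the talk bar not yet operated (value of joint each of load_button, aerial_button above 0.0045 m and value of joint dc_rocker below 0.1 rad and value of joint talk_bar below 0.0015 m), for 0.2 s.
2. the DC rocker is on, the load still selected and the talk bar up (value of joint each of load_button, aerial_button above 0.0045 m and value of joint dc_rocker above 0.25 rad and value of joint talk_bar below 0.0015 m), for 0.2 s.
3. the fingers press the talk bar down (value of joint each of load_button, aerial_button above 0.0045 m and value of joint dc_rocker above 0.25 rad and value of joint talk_bar above 0.004 m and contact force between the fingers and desk_mic above 0.8 N), for 0.2 s.
At the end, for the whole second after the job is handed in: Load button latched down (over 4.5 of 6 mm), aerial button out (over 4.5 mm), DC rocker on (over 0.25 rad), and the fingers hold the talk bar down (over 4 of 5 mm, over 0.8 N) through the last second (all of step 3); the arm keeps its last pose, push and grip.
It fails at once if the talk bar is pressed before the load is selected and the DC is on (value of joint talk_bar above 0.002 m and (value of joint load_button below 0.0045 m or value of joint dc_rocker below 0.22 rad)).
It fails at once if the DC is switched on while the load is not selected (value of joint dc_rocker above 0.2 rad and value of joint load_button below 0.0045 m).
It fails at once if the switch box or the microphone is lifted (10 mm), tipped or pushed from its place (30 mm) (height (world z) of any of switch_box, desk_mic above 0.01 m or distance of any of switch_box, desk_mic from where it was at the start of the episode above 0.03 m or angle between any of switch_box, desk_mic's own z axis and vertical above 0.15 rad).
It fails at once if a loose thing round the work is moved (20 mm) (distance of any of battery_pack, tee, spare_knob from where it was at the start of the episode above 0.02 m).
It also fails if it takes over 38 s, if anything falls off the work surface, if the arm or the gripper's body presses on something with over 40 N, if the wrist force passes 120 N, or if a joint passes its speed limit or range.

## Working session

There is one attempt and no reset: what is moved stays moved. The work goes in short steps, Python scripts to look and compute and a shell command to move; the robot and the scene stay as the last step left them, time stands still between calls to the robot, and variables do not carry over. Pictures are saved under pics/ and viewed, at most 10 in all, crops included, and the job is handed in when it is done.

```bash
mkdir -p pics; cat > h.py <<'E'
import numpy as np, cv2
from workcell import observe, camera
def shot(n):
    c=camera(n); K,R,t=[np.array(c[k],float) for k in("camera_matrix","R","t")]
    return c["frame"],K,R,t
def onplane(uv,K,R,t,z):
    d=R.T@np.linalg.solve(K,[uv[0],uv[1],1.]); o=-R.T@t
    return o+d*(z-o[2])/d[2]
def proj(X,K,R,t):
    p=K@(R@np.array(X)+t); return p[:2]/p[2]
E
python3 - <<'E'
from h import *
for n in("top","scene"):
    f,K,R,t=shot(n); np.savez(f"{n}0.npz",f=f,K=K,R=R,t=t)
    cv2.imwrite(f"pics/{n}0.png",cv2.resize(f[:,:,::-1],(800,600),interpolation=cv2.INTER_CUBIC))
    print(n,K.round(1).tolist(),(-R.T@t).round(3),R.round(2).tolist())
s=observe(); print({k:np.round(s[k],3).tolist() for k in s})
E
```

```text
top [[363.8, 0.0, 261.7], [0.0, 363.8, 191.2], [0.0, 0.0, 1.0]] [0.365 0.225 0.895] [[0.0, -1.0, 0.03], [-0.99, -0.01, -0.15], [0.15, -0.03, -0.99]]
scene [[470.9, 0.0, 256.3], [0.0, 470.9, 197.9], [0.0, 0.0, 1.0]] [ 0.028 -0.402  0.477] [[0.8, -0.6, -0.01], [-0.29, -0.38, -0.88], [0.53, 0.7, -0.48]]
{'time_s': 0.1, 'qpos': [-1.297, 0.334, 0.04, 1.466, -0.013, 1.343, -0.058], 'qvel': [0.0, -0.001, -0.001, -0.001, 0.001, -0.001, -0.001], 'joint_efforts': [0.004, -66.001, 1.371, -40.648, 0.017, 0.009, -0.0], 'position': [0.237, 0.605, 0.231], 'orientation': [0.185, 0.983, -0.001, -0.0], 'contact_force': [0.025, 0.247, 0.037], 'ft_torque': [-0.022, -0.0, 0.019], 'gripper_force': 0.0, 'opening': 0.999}
```

View pics/top0.png

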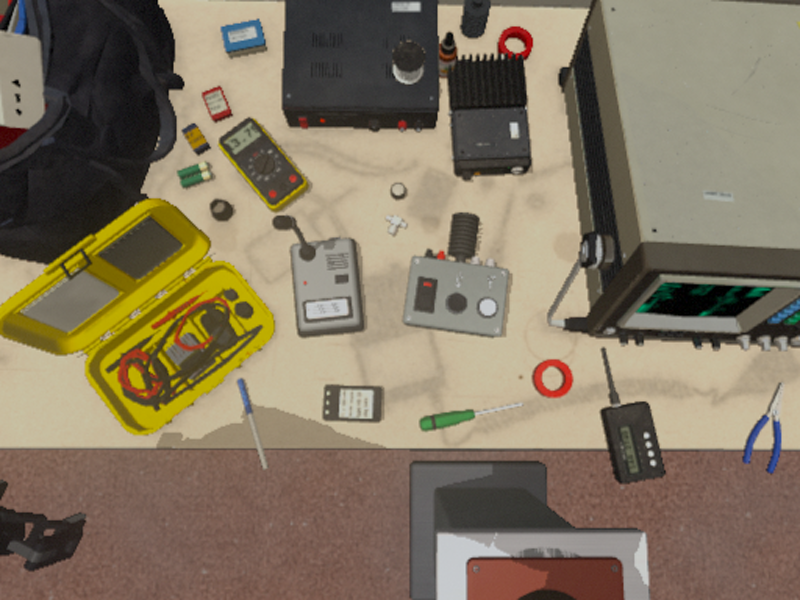

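View pics/scene0.png

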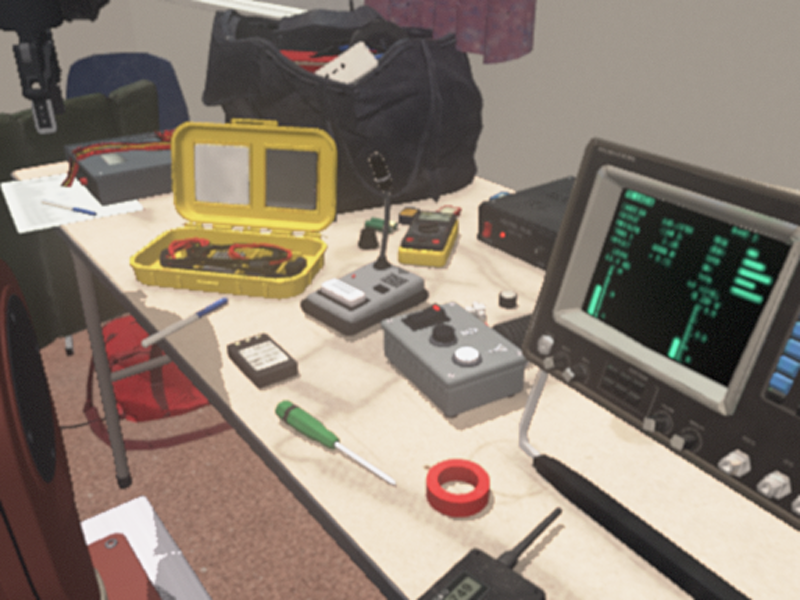

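The top view shows the switch box in the centre, with the rocker at (427,293), the black button at (457,302) and the white button at (487,307). The mic's talk bar is at (328,309) and the goose-neck head at (285,222). The scene view shows the same things: talk bar (345,291), black cap (443,334), white cap (467,355).

```bash
cat > meas.py <<'E'
from h import *
def blob(m,seed,r=14):
    w=np.zeros_like(m,np.uint8); cv2.circle(w,(int(seed[0]),int(seed[1])),r,1,-1)
    n,l,s,c=cv2.connectedComponentsWithStats((m&(w>0)).astype(np.uint8))
    i=1+np.argmax(s[1:,4]); return c[i],s[i,4],(l==i).astype(np.uint8)
seeds={"top":dict(white=(312,196),red=(273,182),black=(292,193),bar=(210,198)),
"scene":dict(white=(299,227),red=(280,199),black=(283,213),bar=(220,186))}
out={}
for n in seeds:
    d=np.load(f"{n}0.npz"); f,K,R,t=d["f"],d["K"],d["R"],d["t"]
    h=cv2.cvtColor(f,cv2.COLOR_RGB2HSV); V=h[...,2].astype(int); S=h[...,1]; H=h[...,0]
    for k,z in dict(white=.0625,red=.068,black=.0685,bar=.045).items():
        m={"white":(V>190),"bar":(V>170),"black":V<70,"red":(S>120)&(V>90)&((H<12)|(H>168))}[k]
        c,a,msk=blob(m,seeds[n][k],22 if k=="bar" else 11)
        out[n,k]=(c,(K,R,t)); P=onplane(c,K,R,t,z)
        ct=max(cv2.findContours(msk,0,2)[0],key=cv2.contourArea)
        print(n,k,c.round(1),a,P.round(4),cv2.minAreaRect(ct))
for k in("white","red","black","bar"):
    A=[];b=[]
    for n in seeds:
        c,(K,R,t)=out[n,k]; M=K@np.c_[R,t]
        for i in(0,1):
            r=c[i]*M[2]-M[i]; A.append(r[:3]);b.append(-r[3])
    print(k,np.linalg.lstsq(np.array(A),np.array(b),rcond=None)[0].round(4))
E
python3 meas.py; python3 - <<'E'
import cv2,numpy as np
a=np.load('top0.npz')['f'][140:225,180:335,::-1]; b=np.load('scene0.npz')['f'][155:265,185:340,::-1]
b=cv2.resize(b,(720,511),interpolation=0)[:, :]; a=cv2.resize(a,(720,395),interpolation=0)
cv2.imwrite('pics/crop1.png',a)
E
```

```text
top white [312.  196.1] 68 [0.483  0.0863 0.0625] ((312.0, 196.0), (8.0, 8.0), 90.0)
top red [273.1 181.5] 14 [0.5156 0.1767 0.068 ] ((273.20001220703125, 181.39999389648438), (4.427187919616699, 2.5298221111297607), 18.43494987487793)
top black [293.1 196.4] 8 [0.4811 0.1308 0.0685] ((293.0, 196.0), (4.0, 2.0), 0.0)
top bar [208.7 197.4] 261 [0.4808 0.3271 0.045 ] ((208.8048553466797, 197.24388122558594), (10.15970230102539, 26.503570556640625), 83.6598129272461)
scene white [298.2 225.9] 116 [0.482  0.0876 0.0625] ((298.0, 226.0), (8.0, 14.0), 90.0)
scene red [278.7 196.5] 15 [0.515 0.179 0.068] ((278.5000305175781, 196.50001525878906), (4.242640495300293, 2.8284268379211426), 45.0)Traceback (most recent call last):
  File "meas.py", line 14, in <module>
    c,a,msk=blob(m,seeds[n][k],22 if k=="bar" else 11)
            ~~~~^^^^^^^^^^^^^^^^^^^^^^^^^^^^^^^^^^^^^^
  File "meas.py", line 5, in blob
    i=1+np.argmax(s[1:,4]); return c[i],s[i,4],(l==i).astype(np.uint8)
        ~~~~~~~~~^^^^^^^^^
    return _wrapfunc(a, 'argmax', axis=axis, out=out, **kwds)
    return bound(*args, **kwds)
ValueError: attempt to get argmax of an empty sequence
```

View pics/crop1.png

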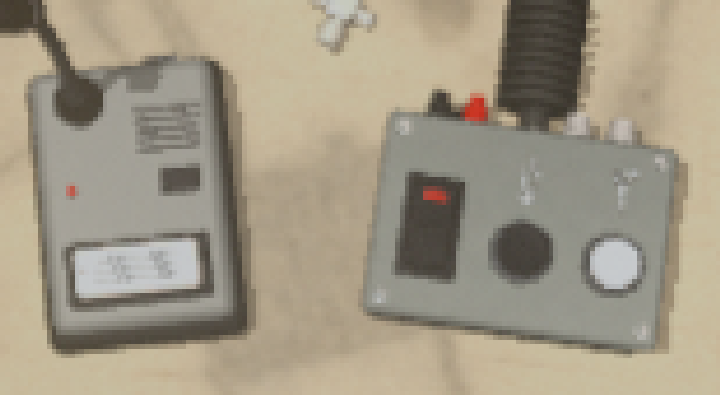

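The crop shows the black cap at (522,250), the white cap at (614,263), the rocker at (430,226) with its red bar at (435,195), and the talk bar at (136,267). All are clear of each other. I'll loosen the black threshold and get the box pose from its features.

```bash
sed -i 's/"black":V<70/"black":V<105/' meas.py; cat >> meas.py <<'E'
d=np.load("top0.npz"); f,K,R,t=d["f"],d["K"],d["R"],d["t"]
V=f.max(2).astype(int)
c,a,m=blob(V<110,(272,188),13); ct=max(cv2.findContours(m,0,2)[0],key=cv2.contourArea)
r=cv2.minAreaRect(ct); print("rocker",r,onplane(r[0],K,R,t,.064).round(4))
W=onplane(out["top","white"][0],K,R,t,.0625)[:2]; Rk=onplane(r[0],K,R,t,.065)[:2]
B=onplane(out["top","black"][0],K,R,t,.0685)[:2]
# rigid fit of box frame: rocker, black, white
m=np.array([[-6,46],[-12,-1],[-12,-48]])/1e3; w=np.array([Rk,B,W])
mc,wc=m-m.mean(0),w-w.mean(0); z=lambda a:a[:,0]+1j*a[:,1]
th=np.angle((z(wc)*z(mc).conj()).sum()); Q=np.array([[np.cos(th),-np.sin(th)],[np.sin(th),np.cos(th)]])
o=w.mean(0)-Q@m.mean(0); print("box",o.round(4),np.degrees(th).round(1),"resid mm",(1e3*(w-(m@Q.T+o))).round(1).tolist())
for n,p in dict(load=(-12,-1),aerial=(-12,-48),on_end=(12,46)).items(): print(n,(Q@np.array(p)/1e3+o).round(4))
E
python3 meas.py
```

```text
top white [312.  196.1] 68 [0.483  0.0863 0.0625] ((312.0, 196.0), (8.0, 8.0), 90.0)
top red [273.1 181.5] 14 [0.5156 0.1767 0.068 ] ((273.20001220703125, 181.39999389648438), (4.427187919616699, 2.5298221111297607), 18.43494987487793)
top black [292.  193.4] 131 [0.488  0.1334 0.0685] ((292.0, 193.0), (12.0, 12.0), 0.0)
top bar [208.7 197.4] 261 [0.4808 0.3271 0.045 ] ((208.8048553466797, 197.24388122558594), (10.15970230102539, 26.503570556640625), 83.6598129272461)
scene white [298.2 225.9] 116 [0.482  0.0876 0.0625] ((298.0, 226.0), (8.0, 14.0), 90.0)
scene red [278.7 196.5] 15 [0.515 0.179 0.068] ((278.5000305175781, 196.50001525878906), (4.242640495300293, 2.8284268379211426), 45.0)
scene black [282.9 211.9] 218 [0.4848 0.1309 0.0685] ((282.558837890625, 211.73532104492188), (18.675243377685547, 14.794672966003418), 75.96376037597656)
scene bar [220.5 180.1] 963 [0.4927 0.3403 0.045 ] ((222.02830505371094, 181.84906005859375), (42.05667495727539, 34.674903869628906), 29.05460548400879)
white [0.4821 0.087  0.0629]
red [0.5145 0.1774 0.069 ]
black [0.4877 0.1336 0.0664]
bar [0.4815 0.3249 0.0543]
rocker ((271.9607238769531, 188.29473876953125), (12.819880485534668, 22.137420654296875), 7.594643592834473) [0.5003 0.1793 0.064 ]
box [0.5004 0.1328] -6.8 resid mm [[0.2, 0.1], [-0.4, 0.1], [0.2, -0.3]]
load [0.4884 0.1332]
aerial [0.4828 0.0866]
on_end [0.5178 0.1771]
```

```bash
cat > to.py <<'E'
import sys; from h import *
from scipy.spatial.transform import Rotation as Rn
s=observe(); M=Rn.from_quat(s["orientation"]).as_matrix(); a=list(map(float,sys.argv[1:]))
print("t",round(s["time_s"],2),"pos",np.round(s["position"],4),"F",np.round(s["contact_force"],2),"open",round(s["opening"],2))
print("slide cm",(100*M.T@(np.array(a[:3])-s["position"])).round(2))
yaw=np.degrees(np.arctan2(M[1,1],M[0,1])); print("tool y yaw",yaw.round(2),"tilt z",M[:,2].round(4),*(["turn",((yaw-a[3]+90)%180-90).round(2)] if len(a)>3 else []))
E
python3 to.py .488 .133 .2 83.2
```

```text
t 0.1 pos [0.2366 0.605  0.2305] F [0.02 0.25 0.04] open 1.0
slide cm [-40.6  -34.79   3.1 ]
tool y yaw 68.64 tilt z [-4.0e-04 -1.4e-03 -1.0e+00] turn -14.56
```

```bash
python3 -m jog '{"slide":[[-3,-2.6,0],[-6,-5.1,0],[-9,-7.7,0],[-12,-10.3,0],[-15,-12.9,0],[-18,-15.4,0],[-21,-18,0],[-24,-20.6,0],[-27,-23.1,0],[-30,-25.7,0],[-33,-28.3,0],[-35,-30,0]],"turn":[-2,-4,-6,-8,-10,-12,-14,-14.6,-14.6,-14.6,-14.6,-14.6]}' 0 60; python3 to.py .488 .133 .1 83.2
```

```text
time_s: 1.1
position: [0.4547, 0.1943, 0.2313]
orientation: [0.061, 0.998, -0.0, 0.0]
contact_force: [0.7, 0.6, -0.3]
opening: 0.0
gripper_force: 0.0
t 1.1 pos [0.4547 0.1943 0.2313] F [ 0.71  0.56 -0.25] open 0.0
slide cm [-4.05 -5.68 13.14]
tool y yaw 83.05 tilt z [ 2.e-04 -6.e-04 -1.e+00] turn -0.15
```

```bash
python3 -m jog '{"slide":[[-2,-3,2],[-4,-5.7,4.5],[-4,-5.7,7],[-4,-5.7,9.5],[-4,-5.7,12],[-4,-5.7,13],[-4,-5.7,13],[-4,-5.7,13],[-4,-5.7,13]],"turn":[0,0,0,0,0,0,0,0,0]}'; python3 to.py .488 .133 .0685 83.2; python3 - <<'E'
from h import *
ims=[]
for n in("top","scene"):
    f,K,R,t=shot(n); u=proj([.488,.133,.08],K,R,t).astype(int)
    ims.append(cv2.resize(f[u[1]-60:u[1]+60,u[0]-65:u[0]+65,::-1],(400,369),interpolation=0)); 
cv2.imwrite('pics/a1.png',np.hstack(ims))
E
```

```text
time_s: 1.85
position: [0.4873, 0.1376, 0.1027]
orientation: [0.059, 0.998, 0.0, 0.001]
contact_force: [-0.0, 0.1, -0.3]
opening: -0.003
gripper_force: 0.0
t 1.85 pos [0.4873 0.1376 0.1027] F [-0.01  0.13 -0.25] open -0.0
slide cm [-0.12 -0.45  3.42]
tool y yaw 83.26 tilt z [ 1.7e-03  7.0e-04 -1.0e+00] turn 0.06
```

View pics/a1.png

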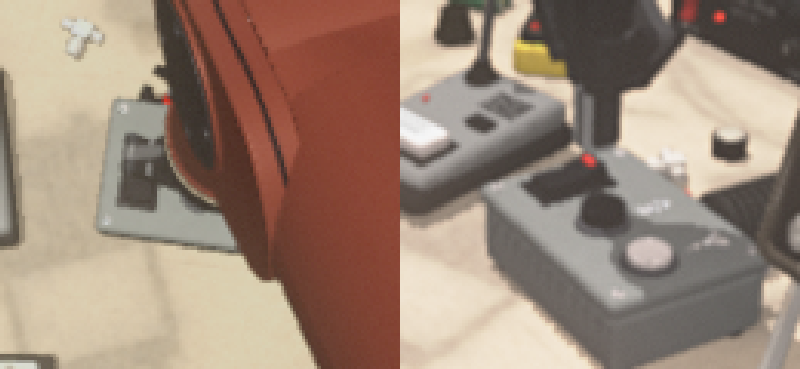

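The right crop shows the shut tip at (600,148) hanging just above the black cap at (604,205). I'll trim 4 mm sideways and press gently.

```bash
python3 -m jog '{"slide":[[-0.1,-0.45,0.5],[-0.1,-0.45,1.5],[-0.1,-0.45,2.5],[-0.1,-0.45,2.8],[-0.1,-0.45,2.8],[-0.1,-0.45,2.8]],"turn":[0,0,0,0,0,0]}'; python3 to.py .488 .133 .0625 83.2
```

```text
time_s: 2.45
position: [0.4866, 0.1324, 0.0729]
orientation: [0.059, 0.998, -0.0, -0.0]
contact_force: [0.3, -0.3, 0.1]
opening: -0.002
gripper_force: 0.0
t 2.45 pos [0.4866 0.1324 0.0729] F [ 0.3  -0.34  0.13] open -0.0
slide cm [-0.13  0.08  1.03]
tool y yaw 83.24 tilt z [-9.e-04 -6.e-04 -1.e+00] turn 0.04
```

```bash
python3 -m jog '{"slide":[[-0.1,0.05,0.3],[-0.1,0.05,0.5],[-0.1,0.05,0.7],[-0.1,0.05,0.9],[-0.1,0.05,1.0],[-0.1,0.05,1.1],[-0.1,0.05,1.1],[-0.1,0.05,1.1]],"turn":[0,0,0,0,0,0,0,0]}'; python3 to.py .488 .133 .0625 83.2
```

```text
time_s: 3.12
position: [0.4879, 0.1329, 0.0626]
orientation: [0.059, 0.998, 0.0, -0.0]
contact_force: [-2.7, -0.5, 5.1]
opening: 0.001
gripper_force: 2.5
t 3.12 pos [0.4879 0.1329 0.0626] F [-2.66 -0.45  5.13] open 0.0
slide cm [-0.01  0.01  0.01]
tool y yaw 83.24 tilt z [-2.e-04  1.e-04 -1.e+00] turn 0.04
```

```bash
python3 -m jog '{"slide":[[0,0,0.1],[0,0,0.15],[0,0,0.15],[0,0,-1.5],[0,0,-3.5],[0,0,-3.5],[0,0,-3.5]],"turn":[0,0,0,0,0,0,0]}'; python3 to.py .519 .177 .1 83.2;  python3 - <<'E'
from h import *
f,K,R,t=shot("scene"); u=proj([.488,.133,.08],K,R,t).astype(int)
cv2.imwrite('pics/a2.png',cv2.resize(f[u[1]-45:u[1]+45,u[0]-55:u[0]+55,::-1],(660,540),interpolation=0))
E
```

```text
time_s: 3.7
position: [0.4886, 0.1332, 0.0982]
orientation: [0.059, 0.998, 0.001, 0.001]
contact_force: [-0.5, -0.6, -0.6]
opening: 0.0
gripper_force: 0.0
t 3.7 pos [0.4886 0.1332 0.0982] F [-0.48 -0.6  -0.55] open 0.0
slide cm [-2.51  4.71 -0.17]
tool y yaw 83.24 tilt z [ 0.0018  0.0011 -1.    ] turn 0.04
```

View pics/a2.png

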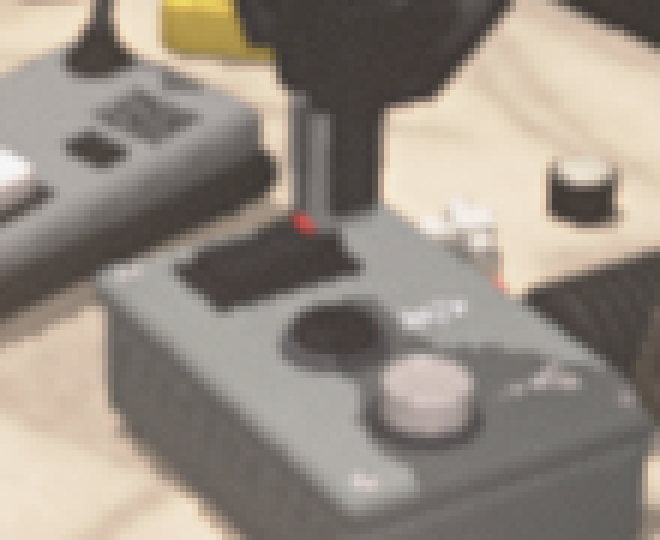

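The white cap stands tall at (430,395) and the black cap is flush at (340,330), so the load is latched. Next is the rocker.

```bash
python3 -m jog '{"slide":[[-0.5,1,0],[-1.5,3,0],[-2.6,4.7,0],[-2.6,4.7,0.5],[-2.6,4.7,1.5],[-2.6,4.7,2.2],[-2.6,4.7,2.3],[-2.6,4.7,2.3],[-2.6,4.7,2.3]],"turn":[0,0,0,0,0,0,0,0,0]}'; python3 to.py .520 .177 .064 83.2
```

```text
time_s: 4.5
position: [0.5191, 0.176, 0.0742]
orientation: [0.059, 0.998, -0.0, -0.0]
contact_force: [-0.2, 0.7, 0.4]
opening: 0.005
gripper_force: 0.0
t 4.5 pos [0.5191 0.176  0.0742] F [-0.19  0.7   0.39] open 0.01
slide cm [-0.08  0.12  1.02]
tool y yaw 83.2 tilt z [-5.e-04 -3.e-04 -1.e+00] turn -0.0
```

```bash
python3 -m jog '{"slide":[[-0.1,0.1,0.2],[-0.1,0.1,0.4],[-0.1,0.1,0.6],[-0.1,0.1,0.8],[-0.1,0.1,1.0],[-0.1,0.1,1.1],[-0.1,0.1,1.15],[-0.1,0.1,1.15]],"turn":[0,0,0,0,0,0,0,0]}'; python3 to.py .520 .177 .064 83.2
```

```text
time_s: 5.17
position: [0.5205, 0.1775, 0.0639]
orientation: [0.059, 0.998, 0.0, -0.0]
contact_force: [-3.9, -1.4, 14.3]
opening: 0.001
gripper_force: 7.2
t 5.17 pos [0.5205 0.1775 0.0639] F [-3.93 -1.4  14.29] open 0.0
slide cm [ 0.05 -0.06 -0.01]
tool y yaw 83.23 tilt z [-0.e+00  6.e-04 -1.e+00] turn 0.03
```

```bash
python3 -m jog '{"slide":[[0,0,-1.5],[0,0,-4],[0,0,-6],[0.7,2,-6],[1.5,4,-6],[2,6,-6],[2,6,-6],[2,6,-6]],"turn":[0,0,0,0,0,0,0,0]}'; python3 to.py .481 .326 .08 96.3;  python3 - <<'E'
from h import *
f,K,R,t=shot("scene"); u=proj([.49,.17,.08],K,R,t).astype(int)
cv2.imwrite('pics/a3.png',cv2.resize(f[u[1]-55:u[1]+55,u[0]-75:u[0]+55,::-1],(709,600),interpolation=0))
E
```

```text
time_s: 5.83
position: [0.5069, 0.2405, 0.1224]
orientation: [0.058, 0.998, -0.0, -0.0]
contact_force: [-0.3, -1.1, -0.3]
opening: -0.001
gripper_force: 0.0
t 5.83 pos [0.5069 0.2405 0.1224] F [-0.29 -1.13 -0.32] open -0.0
slide cm [3.56 8.19 4.24]
tool y yaw 83.38 tilt z [-7.e-04 -2.e-04 -1.e+00] turn -12.92
```

View pics/a3.png

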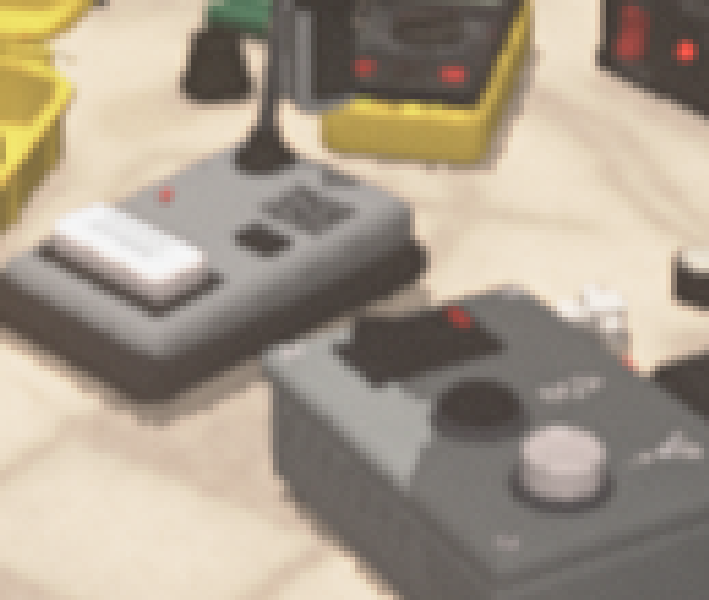

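The rocker's front half, left of (380,340), is now raised and the rear half with the red bar lies level, so DC is on. The black cap is still down and the white one out. The talk bar at (130,255) is free.

```bash
python3 -m jog '{"slide":[[1,2,0],[2,5,0],[3,7,0],[3.5,8.2,0],[3.5,8.2,2],[3.5,8.2,4],[3.5,8.2,5.5],[3.5,8.2,6],[3.5,8.2,6],[3.5,8.2,6]],"turn":[-3,-6,-9,-12,-13,-13,-13,-13,-13,-13]}'; python3 to.py .482 .326 .040 96.3
```

```text
time_s: 6.72
position: [0.4827, 0.3248, 0.0632]
orientation: [-0.055, 0.999, -0.0, 0.0]
contact_force: [-0.1, -0.6, 0.6]
opening: 0.003
gripper_force: 0.0
t 6.72 pos [0.4827 0.3248 0.0632] F [-0.09 -0.58  0.56] open 0.0
slide cm [0.06 0.13 2.32]
tool y yaw 96.25 tilt z [ 1.e-04 -2.e-04 -1.e+00] turn -0.05
```

```bash
python3 -m jog '{"slide":[[0.05,0.1,0.5],[0.05,0.1,1.1],[0.05,0.1,1.5],[0.05,0.1,1.8],[0.05,0.1,2.0],[0.05,0.1,2.2],[0.05,0.1,2.4],[0.05,0.1,2.5],[0.05,0.1,2.5],[0.05,0.1,2.5]],"turn":[0,0,0,0,0,0,0,0,0,0]}'; python3 to.py .482 .326 .040 96.3
```

```text
time_s: 7.55
position: [0.4819, 0.3259, 0.0398]
orientation: [-0.054, 0.999, 0.0, -0.0]
contact_force: [-8.4, -5.2, 22.9]
opening: -0.001
gripper_force: 11.6
t 7.55 pos [0.4819 0.3259 0.0398] F [-8.39 -5.18 22.92] open -0.0
slide cm [-0.01  0.01 -0.02]
tool y yaw 96.23 tilt z [-4.e-04  7.e-04 -1.e+00] turn -0.07
```

```bash
python3 -m jog '{"slide":[[0,0,-0.05],[0,0,-0.08],[0,0,-0.08],[0,0,-0.08],[0,0,-0.08],[0,0,-0.08]],"turn":[0,0,0,0,0,0]}'; python3 to.py .482 .326 .040;  python3 - <<'E'
from h import *
f,K,R,t=shot("scene"); u=proj([.49,.23,.08],K,R,t).astype(int)
cv2.imwrite('pics/a4.png',cv2.resize(f[u[1]-65:u[1]+65,u[0]-65:u[0]+75,::-1],(646,600),interpolation=0))
E
```

```text
time_s: 8.05
position: [0.4819, 0.3259, 0.0399]
orientation: [-0.054, 0.999, 0.0, -0.0]
contact_force: [-6.2, -4.3, 16.4]
opening: -0.003
gripper_force: 8.0
t 8.05 pos [0.4819 0.3259 0.0399] F [-6.18 -4.34 16.42] open -0.0
slide cm [-0.01  0.01 -0.01]
tool y yaw 96.23 tilt z [-2.e-04  5.e-04 -1.e+00]
```

View pics/a4.png

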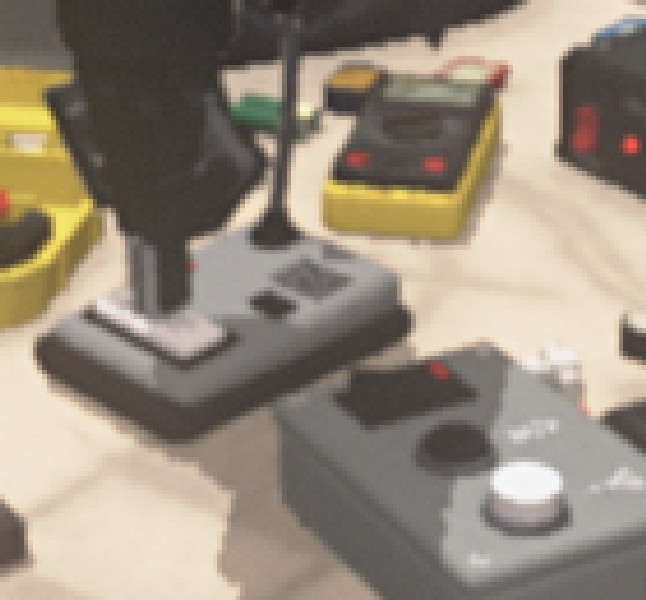

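The tip holds the talk bar flush at (165,325) with a steady 16 N. The rocker is on, the black button down and the white button out, so I'm handing in.

```bash
python3 -c "from workcell import job; print(job.job_done())"
```

```text
the job is handed in; nothing more can be done
None
```

I handed the job in at about 8 s with the black dummy-load button latched, the white aerial button out, the DC rocker on, and the fingertip holding the talk bar right down at about 16 N; the hand-in returned no verdict.

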